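# Cock the tube tapper

## Robot

A 7-joint arm with a two-finger parallel gripper is mounted at the origin on the work surface. World frame = base frame: x ahead of the robot, y to its left, z up, the work surface at z = 0. Lengths are in m, angles in degrees, forces in N, time in s.
With the tool pointing down it reaches from about 0.425 to 0.875 m from the base axis. Payload 4.7 kg.
Tool frame: the origin (TCP) lies between the finger pads; the fingertips stand 19 mm ahead of it and the grasp point (between the pads) is the TCP; x points along the fingers, z is the direction in which the jaws open and shut, and the axes are right-handed (so a half turn about x gives the same grasp; the last joint's range is limited). The gripper opens to 87 mm and grips with 3 to 60 N. Pads are 19 mm wide; open, the fingers measure 117 mm over their backs; the gripper's body (75 mm by 190 mm) begins 51 mm behind the grasp point.
Start: joints at [68.073, 18.392, -4.016, 83.108, 1.295, 78.541, -3.26], TCP at [0.251, -0.6, 0.218] pointing down, gripper open.
Joint ranges: [-163.93, 163.93], [-17.29, 119.83], [-79.2, 71.16], [3.27, 140.29], [-89.18, 269.18], [5.43, 117.66], [-154.24, 154.24]. Speed limits (degrees/s): [147.25, 147.25, 180, 180, 180, 180, 180].

## Interface

Orientations are given as [roll, pitch, yaw] about the fixed x, y, z axes, in that order (R = Rz(yaw) Ry(pitch) Rx(roll)).
In Python, from cell import monitor, read_camera, camera_model, env, regions_of gives the robot as it stands. The module is installed in compiled form; this text tells all that it offers.
- The arm moves only by the tool step_arm, never from a script. Its argument "deltas" is a list of rows, each a list of 5 numbers: the gripper's target within -1 to 1 (fully open at 1, half-way at 0, shut at -1), then the shift along the tool's x, y, z in m, then the turn about the tool's x in degrees. A call has 1 to 12 rows; each row is the pose to reach, as a shift and turn from the pose commanded when the call began, along the tool's axes at that moment; what a row does not reach only later rows make up. A row lasts 1/8 s, in which the tool goes at most 62.5 mm and 10.7 degrees, less where a joint would pass 70% of its speed; a pose out of reach is approached as far as the arm can. A call with a gripper value outside its range is refused whole. The fingers move at their own pace and stop on an object; "newtons" is the grip in N (left out, the last holds). Time passes only in rows, so rows that repeat a pose let the fingers close. It gives the time, the measured TCP pose, the force and the opening at its end, in the units of the state.
- monitor.get_obs(): the state, without advancing time (a new reading comes with each control period).
- read_camera(name): name is "scene" or "top" or "wrist"; returns (picture, depth): 420x560x3 uint8, red, green, blue; 420x560 float32, m along the optical axis (not along the pixel's ray), 0 where there is no reading.
- camera_model(name): a dict with "fx", "fy", "cx", "cy" (pixels), "k1" (the pictures are not rectified: a ray, as slopes to the right and down, at radius r is drawn at 1 + k1 r^2 times it, then the intrinsics apply), "xyz" and "attitude" of the camera in the world. Camera axes: x right, y down, z forward; pixel columns grow to the right and rows downward; lengths in m; the calibration is good to about 2 mm. A picture is of the moment at which its call begins: read the wrist's pose just before it. camera_model takes no time and is no camera call; for the wrist camera it gives the pose at the moment of the call.
- env.sign_off(): hands the job in, once; it reports no verdict.
Trained networks look in the newest picture that a camera, given by its name, has taken for a name from the list of things; names that differ only in an ending like _2 or _b are one class to them, and where a whole thing is asked for, a point or a joint stands for the part that bears it (a point fixed in the world has none). Each returns a list of dicts, best first, with "p" (0 to 1); they miss things now and then, are a little off and sometimes report something else, mostly with a low value. They report only what shows in the picture. A call takes as long as a camera call.
- regions_of(camera, thing): "pixels" (420x560 bool, what is visible of it) and "pixel" ([column, row] in pixels, amid what is visible of it).
The state is a dict: "time_s": time; "qpos": joint angles; "joint_velocities": joint speeds; "effort": joint torques, N m; "tool_pos": TCP position; "tool_rot": TCP orientation; "force": force on the tool from outside, world axes, zero at the start; "wrist_torque": the same for the moment, N m; "grip_width": finger opening in m.
Only numpy, scipy, OpenCV 4.12 (cv2) and the standard library are available. Lean on these libraries where they do the work, as an engineer would, in place of code of your own. Each camera call takes 0.05 s, during which the arm holds its last target. There are 200 camera calls.

## Task

Set the tube tapper: draw its sprung arm back by the knob, lift it over the catch, let it right down behind the tooth, ease it forward until the tooth alone holds it, and let go. The catch is a hair trigger: do not tip it, do not force the arm against it, and never let the arm snap forward. Leave everything else where it is, the tube in its cup included.

Things in the scene. Friction and masses are not known exactly. Their poses are not given: they have to be found in the camera images.
- tapper: The tapper's fixed aluminium plate, 310 x 180 x 8 mm. Origin: on the vertical pivot axis of the arm, at the table top; z up. Plate corners (-215, -70) and (95, 110) mm. At rest the arm points 114 deg anticlockwise from +x (seen from above); hooked, about along -x. The pivot post stands 106 mm high; the cup with the tube stands at (-2, 76) mm, 64 mm high.
- swing (a joint): Angle of the sprung arm about the pivot, rad: 0 at rest (its rubber bumper against the tube's cup), growing as it is drawn back, anticlockwise from above; hooked at 1.01 to 1.33 as the catch is clamped. A spring pulls it to 0: 0.6 N m at rest, 1.2 to 1.4 N m hooked (4.5 N and about 10 N at the knob).
- striker: The arm: aluminium bar 14 mm wide, 10 mm thick, on the pivot, top face 55 mm above the table. Origin: on the pivot axis, at the table top while the arm is down; x outwards along the arm, y the way it is drawn back. It can also rise 22 mm straight up its post; its weight and a light spring (about 3 to 4.5 N together) press it back down to a solid stop.
- knob (a point): Centre of the top of the black upright knob on the arm: a cylinder 18 mm across, standing 42 mm out of the bar (its top 97 mm above the table with the arm down), 135 mm from the pivot axis.
- pin (a point): Near the end of the steel hook pin, a round rod 6 mm across that sticks out level from the end of the arm, from 168 to 195 mm from the pivot; its axis is 46 mm above the table when the arm is down (this point: 188 mm from the pivot, on the axis).
- rail: Steel rail, 34 x 140 mm, at the -x end of the plate, carrying the catch; axes as the plate's; origin at the centre of its underside, 184 mm from the pivot axis, 8 mm above the table. Catch, from +y to -y: a trigger paddle (20 mm long, 40 mm above the table), the upright tooth, a 10 mm gap for the pin, a solid back wall (5 mm thick, top 72 mm above the table) that stops even a raised pin.
- catchmid (a point): Middle of the range in which the catch may be clamped on the rail, 53.5 mm above the table (height of the tooth's top). The catch itself is not measured: its tooth's holding face (facing the plate's -y) and with it the whole catch lies up to 28 mm to either side (along the plate's y) of this point.
- sear (a joint): Tilt of the tooth (5 mm thick, 18 mm wide) about its level hinge, 47.5 mm above the table, rad: 0 upright, growing as its top tips the way the arm fires. Weak spring, 0.01 N m. The pin must be raised over 11 mm to pass over the tooth. Fully down it bears just below the hinge and is held; over about 2 mm up it bears above the hinge, tips the tooth and the arm fires.
- tube: Closed sample tube, 16 mm across, 96 mm high, standing loose in the tapper's cup; origin under its foot. Leave it.
- jar: Small brown jar, 28 mm across and 28 high, on the tapper's plate; origin under its centre. Leave it.
- vial: Glass vial, 22 mm across and 45 high, on the plate behind the pivot; origin under its centre. Leave it.
- tipbox: Tip box, 120 x 85 x 75 mm; origin under its centre. Leave it.
- beaker: Glass beaker, 70 mm across, 85 high; origin under its centre. Leave it.
- flask: Bottle, 70 mm across, 150 high; origin under its centre. Leave it.
- tuberack: Clear rack of tubes, 110 x 170 x 121 mm; origin under its centre. Leave it.
- pipette: Pipette lying on the bench, 250 mm long, 24 mm thick; origin under its middle. Leave it.

How it is judged (in metres and radians):
On the way:
1. the arm is drawn well back (value of joint swing above 0.9 rad), for 0.1 s.
At the end, for the whole second after the job is handed in: The arm rests, let go, hooked behind the tooth (swing between 1.00 and 1.345 rad, still), fully down (pin within 2 mm of its lowest), the tooth upright (under 0.1 rad), the tube within 15 mm and the other bystanders within 20 mm of where they stood (value of joint swing between 1 and 1.345 rad and velocity of joint swing between -0.05 and 0.05 rad/s and z of pin in the frame of tapper below 0.048 m and value of joint sear below 0.1 rad and distance of tube from where it was at the start of the episode below 0.015 m and distance of each of jar, vial, tipbox, beaker, flask, tuberack, pipette from where it was at the start of the episode below 0.02 m); the robot touches nothing.
It fails at once if the arm snaps forward (faster than 0.6 rad/s, 80 mm/s at the knob) (velocity of joint swing below -0.6 rad/s).
It fails at once if the catch is tipped more than 0.25 rad (value of joint sear above 0.25 rad).
It fails at once if the arm is forced against the catch (over 15 N) (contact force between striker and rail above 15 N).
It fails at once if a bystander is knocked (moved over 20 mm) (distance of any of tube, jar, vial, tipbox, beaker, flask, tuberack, pipette from where it was at the start of the episode above 0.02 m).
It also fails if it takes over 72 s, if anything falls off the work surface, if the arm or the gripper's body presses on something with over 40 N, if the wrist force passes 120 N, or if a joint passes its speed limit or range.

## Working session

There is one attempt and no reset: what is moved stays moved. The work goes in short steps, Python scripts to look and compute and a tool call to move; the robot and the scene stay as the last step left them, time stands still between calls to the robot, and variables do not carry over. Pictures are saved under pics/ and viewed, about 8 in all and at most 12, crops included, and the job is handed in when it is done.

Besides the shell and the picture viewer there is one more tool, called by a JSON object that holds its "fn" and its "kwargs", one argument or row to a line. step_arm: Moves the arm, as the interface text tells. Its arguments: {"type":"object","properties":{"deltas":{"type":"array"},"newtons":{"type":"number"}},"required":["deltas"]}

```bash
mkdir -p pics; cat > h.py <<'E'
import numpy as np, cv2
from scipy.spatial.transform import Rotation as R
from cell import monitor, read_camera, camera_model, env, regions_of
def rot(a): return R.from_euler('xyz',a,degrees=True).as_matrix()
def camR(m):
    a=np.array(m['attitude'],float)
    return a if a.shape==(3,3) else (rot(a) if a.size==3 else R.from_quat(a).as_matrix())
def world(m,D):
    v,u=np.mgrid[:420,:560].astype(float)
    d=np.array([m['k1'],0,0,0,0]);K=np.array([[m['fx'],0,m['cx']],[0,m['fy'],m['cy']],[0,0,1]])
    p=cv2.undistortPoints(np.stack([u.ravel(),v.ravel()],1)[:,None],K,d)[:,0].reshape(420,560,2)
    P=np.dstack([p*D[...,None],D])
    return P@camR(m).T+np.array(m['xyz'])
def save(n,p): cv2.imwrite('pics/'+n,p[...,::-1])
E
python3 - <<'E'
from h import *
for c in ['scene','top','wrist']:
    m=camera_model(c);print(c,m)
    p,D=read_camera(c);save(c+'0.png',p);np.savez(c+'0.npz',p=p,D=D)
    if c=='wrist':continue
    W=world(m,D)
    for t in ['tapper','striker','knob','pin','rail','tube','jar','vial','tipbox','beaker','flask','tuberack','pipette','sear']:
        for r in regions_of(c,t)[:1]:
            k=r['pixels']&(D>0); q=W[k]
            print(t,round(r['p'],2),np.round(r['pixel']),k.sum(),np.round(np.median(q,0),3) if len(q) else'',np.round(np.percentile(q,[3,97],axis=0),3).tolist() if len(q) else '')
print(monitor.get_obs())
E
```

```text
scene {'fx': 412.9344361140818, 'fy': 412.9344361140818, 'cx': 286.5358332040277, 'cy': 210.6142474485012, 'k1': -0.04338927120181869, 'xyz': array([1.16135447, 0.24945749, 0.90495541]), 'attitude': array([-141.12407892,   -0.6715774 ,  112.70753307])}
tapper 0.66 [268. 257.] 7064 [ 0.664 -0.001  0.008] [[0.499, -0.103, 0.005], [0.785, 0.101, 0.066]]
striker 0.93 [301. 250.] 497 [0.627 0.073 0.055] [[0.577, -0.007, 0.002], [0.708, 0.118, 0.097]]
knob 0.88 [294. 256.] 522 [0.636 0.064 0.055] [[0.585, -0.013, 0.044], [0.708, 0.121, 0.097]]
pin 0.83 [299. 251.] 487 [0.632 0.068 0.055] [[0.585, -0.01, 0.042], [0.708, 0.118, 0.097]]
rail 0.74 [267. 212.] 639 [ 0.527 -0.068  0.017] [[0.495, -0.124, 0.01], [0.552, -0.0, 0.067]]
tube 0.7 [265. 291.] 129 [0.76  0.042 0.041] [[0.75, 0.031, 0.013], [0.766, 0.05, 0.054]]
jar 0.55 [249. 235.] 139 [ 0.623 -0.076  0.034] [[0.606, -0.091, 0.01], [0.631, -0.066, 0.038]]
vial 0.53 [265. 292.] 116 [0.76  0.042 0.041] [[0.751, 0.031, 0.014], [0.765, 0.05, 0.054]]
tipbox 0.73 [472. 268.] 1974 [0.528 0.469 0.073] [[0.45, 0.423, 0.015], [0.566, 0.514, 0.07
[... 2046 characters left out ...]
2678587e+01])}
{'time_s': 1.55, 'qpos': array([68.0739261 , 18.39196524, -4.01496091, 83.10827754,  1.29563467,
       78.54087348, -3.26084104]), 'joint_velocities': array([-0.07200135, -0.00304916, -0.04680103,  0.06330813, -0.04160218,
        0.01318477,  0.00219744]), 'effort': array([-9.99320400e-05, -4.91096842e+01, -4.03111372e-01, -3.12762451e+01,
       -6.36502029e-02,  3.36515007e-02,  1.28583940e-05]), 'tool_pos': array([ 0.25115756, -0.59953342,  0.21797953]), 'tool_rot': array([ -42.78413292,   89.99448445, -110.05104265]), 'force': array([ 0.13884796, -0.22283818,  0.29859066]), 'wrist_torque': array([-0.06234173, -0.01255542, -0.04802161]), 'grip_width': 0.08707307950475433}
```

```bash
python3 - <<'E'
from h import *
print(np.round(rot(monitor.get_obs()['tool_rot']),3))
for c in ['scene','top']:
    d=np.load(c+'0.npz');W=world(camera_model(c),d['D']);Z=W[...,2]
    reg=(W[...,0]>.45)&(W[...,0]<.85)&(W[...,1]>-.2)&(W[...,1]<.2)
    k=reg&(abs(Z-.008)<.0025)&(d['p'].astype(int).mean(2)>0)
    t=cv2.imread
    for lo,hi in [(.092,.099),(.101,.110),(.05,.058),(.0615,.067),(.068,.075),(.038,.043)]:
        q=W[reg&(Z>lo)&(Z<hi)];print(c,lo,hi,len(q),np.round(np.median(q,0),3) if len(q) else '',np.round(np.percentile(q,[5,95],axis=0),3)[:,:2].tolist() if len(q) else '')
    ks=(regions_of if 0 else None)
p=np.load('scene0.npz')['p'][150:330,180:380];save('s1.png',cv2.resize(p,None,fx=4,fy=4,interpolation=cv2.INTER_CUBIC)[:600,:800])
E
```

```text
[[-0.     0.922  0.386]
 [-0.     0.386 -0.922]
 [-1.    -0.     0.   ]]
scene 0.092 0.099 49 [0.614 0.09  0.096] [[0.604, -0.005], [0.703, 0.099]]
scene 0.101 0.11 101 [ 0.694 -0.005  0.106] [[0.671, -0.017], [0.707, 0.068]]
scene 0.05 0.058 390 [0.661 0.041 0.054] [[0.542, -0.076], [0.756, 0.111]]
scene 0.0615 0.067 50 [0.68  0.061 0.064] [[0.545, -0.088], [0.705, 0.095]]
scene 0.068 0.075 46 [ 0.617 -0.006  0.072] [[0.521, -0.096], [0.703, 0.099]]
scene 0.038 0.043 78 [ 0.651 -0.01   0.04 ] [[0.517, -0.081], [0.764, 0.071]]
top 0.092 0.099 14 [0.605 0.093 0.096] [[0.599, 0.086], [0.615, 0.099]]
top 0.101 0.11 53 [ 0.691 -0.005  0.106] [[0.639, -0.016], [0.703, 0.081]]
top 0.05 0.058 239 [0.656 0.046 0.055] [[0.535, -0.076], [0.85, 0.117]]
top 0.0615 0.067 41 [0.689 0.001 0.064] [[0.53, -0.095], [0.85, 0.092]]
top 0.068 0.075 24 [ 0.54  -0.089  0.072] [[0.516, -0.095], [0.691, 0.088]]
top 0.038 0.043 57 [ 0.622 -0.07   0.04 ] [[0.52, -0.09], [0.85, 0.075]]
```

View pics/s1.png

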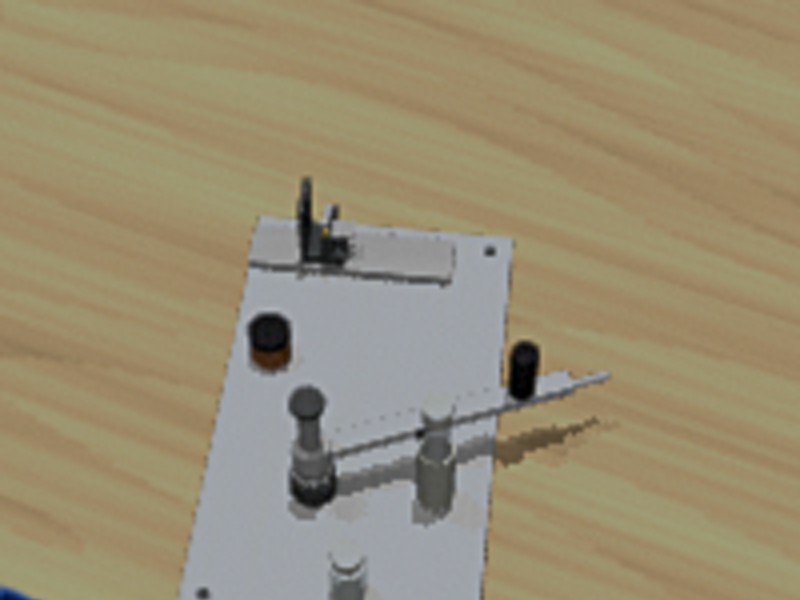

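```bash
cat >> h.py <<'E'
def fit(c,p,D,W):
    hsv=cv2.cvtColor(p,cv2.COLOR_RGB2HSV);Z=W[...,2]
    reg=(W[...,0]>.43)&(W[...,0]<.88)&(W[...,1]>-.2)&(W[...,1]<.2)&(D>0)
    k=(reg&(hsv[...,1]<50)&(abs(Z-.008)<.005)).astype(np.uint8)
    k=cv2.morphologyEx(k,cv2.MORPH_OPEN,np.ones((3,3)))
    n,l,s,_=cv2.connectedComponentsWithStats(k);i=1+np.argmax(s[1:,4])
    q=W[l==i][:,:2].astype(np.float32)
    (cx,cy),(w,h),a=cv2.minAreaRect(q)
    return (cx,cy),(w,h),a,len(q)
E
python3 - <<'E'
from h import *
for c in ['scene','top']:
    d=np.load(c+'0.npz');W=world(camera_model(c),d['D']);Z=W[...,2]
    (cx,cy),(w,h),a,n=fit(c,d['p'],d['D'],W);print(c,cx,cy,w,h,a,n)
    y=a if w>h else a-90
    for yy in (y,):
        r=np.radians(yy);Rz=np.array([[np.cos(r),-np.sin(r)],[np.sin(r),np.cos(r)]])
        o=np.array([cx,cy])-Rz@[-.06,.02];print('yaw',yy,'pivot',o)
        Q=(W[...,:2]-o)@Rz
        for nm,k in [('post',(Z>.103)&(Z<.109)&(abs(Q)<.025).all(-1)),('knob',(Z>.093)&(Z<.1)&(Q[...,1]>.05)&(Q[...,0]<-.02)),
          ('wall',(Z>.06)&(Z<.075)&(abs(Q[...,0]+.184)<.03)&(abs(Q[...,1])<.08)),('tooth',(Z>.045)&(Z<.056)&(abs(Q[...,0]+.184)<.03)&(abs(Q[...,1])<.08)),('pad',(Z>.033)&(Z<.043)&(abs(Q[...,0]+.184)<.03)&(abs(Q[...,1])<.08)),('rail',(Z>.012)&(Z<.024)&(abs(Q[...,0]+.184)<.03)&(abs(Q[...,1])<.09))]:
            print(nm,k.sum(),np.round(1e3*np.median(Q[k],0),1),np.round(1e3*np.percentile(Q[k],[5,95],axis=0),1).tolist(), np.round(Z[k].max(),3) if k.any() else '')
E
```

```text
scene 0.6353601217269897 -0.008618265390396118 0.31194251775741577 0.180096834897995 16.945756912231445 5513
yaw 16.945756912231445 pivot [ 0.69858431 -0.01026191]
post 60 [0.9 0.3] [[-9.2, -7.8], [9.8, 8.1]] 0.108
knob 241 [-1208.6   797.6] [[-1296.3, 121.4], [-50.5, 1057.5]] 0.1
wall 26 [-181.7  -30. ] [[-196.9, -32.7], [-169.6, -28.1]] 0.074
tooth 29 [-176.2  -16.5] [[-193.6, -30.6], [-168.3, -12.0]] 0.056
pad 46 [-183.6  -10.5] [[-196.9, -28.7], [-168.8, 1.5]] 0.042
rail 445 [-180.8    9.2] [[-198.9, -63.5], [-167.0, 64.4]] 0.024
top 0.633161187171936 -0.008557498455047607 0.30915895104408264 0.18126507103443146 17.08357048034668 3041
yaw 17.08357048034668 pivot [ 0.69638915 -0.01004907]
post 31 [-0.5  2.7] [[-9.6, -5.9], [7.5, 10.3]] 0.109
knob 36 [-61.9 129.8] [[-643.1, 118.9], [-48.2, 236.0]] 0.1
wall 18 [-185.2  -28.2] [[-198.5, -30.7], [-170.3, -26.2]] 0.075
tooth 18 [-185.9  -13.1] [[-197.9, -26.1], [-172.0, -10.0]] 0.056
pad 22 [-184.2   -6.4] [[-190.5, -25.9], [-178.1, 3.7]] 0.042
rail 349 [-185.    16.7] [[-201.0, -61.3], [-167.7, 71.3]] 0.024
```

Seen in the crop: the plate with the rail at the far end, wall at (305,220), tooth at (330,220), paddle at (350,250), knob at (522,370), post at (308,400) and cup with tube at (435,450). The plate fit agrees with the given sizes: pivot about (0.6975, -0.010), yaw 17°, wall front face y ≈ -27, so the tooth face is about -17 mm. I'm moving over the knob now.

{"fn": "step_arm", "kwargs": {
  "deltas": [
    [1, 0, 0.043, -0.036, -8],
    [1, 0, 0.086, -0.072, -16],
    [1, 0, 0.129, -0.108, -24],
    [1, 0, 0.172, -0.144, -32],
    [1, 0, 0.215, -0.18, -40],
    [1, 0, 0.258, -0.216, -48],
    [1, 0, 0.301, -0.252, -56],
    [1, 0, 0.344, -0.288, -64],
    [1, 0, 0.387, -0.324, -72],
    [1, 0, 0.43, -0.36, -80],
    [1, 0, 0.473, -0.396, -88],
    [1, 0, 0.516, -0.432, -96]
  ]
}}

```text
time_s: 3.05
tool_pos: [0.5609, -0.0003, 0.2183]
tool_rot: [-61.8, 89.9, -32.8]
force: [0.7, -0.8, 0.1]
grip_width: 0.0868
```

```bash
cat >> h.py <<'E'
PIV=np.array([.6975,-.010]);YAW=17.
def knob(sw,r=.135): # world xy of knob at swing (deg)
    a=np.radians(114+YAW+sw);return PIV+r*np.array([np.cos(a),np.sin(a)])
def delta(xyz,zang):
    o=monitor.get_obs();M=rot(o['tool_rot']);d=M.T@(np.array(xyz)-o['tool_pos'])
    a=np.degrees(np.arctan2(M[1,2],M[0,2]));t=-((zang-a+180)%360-180)
    return np.round(d,4),round(t,1)
E
python3 - <<'E'
from h import *
o=monitor.get_obs();print(o['tool_pos'],o['tool_rot'],o['qpos'],o['force'],o['time_s'])
print(knob(0),delta([*knob(0),.2],41))
m=camera_model('wrist');p,D=read_camera('wrist');save('w1.png',p);W=world(m,D);Z=W[...,2]
k=(Z>.092)&(Z<.101)&(np.hypot(*(W[...,:2]-knob(0)).transpose(2,0,1))<.03)
print(k.sum(),W[k].mean(0) if k.any() else '')
E
```

```text
[ 5.60890550e-01 -2.68772994e-04  2.18334665e-01] [-61.7698606   89.93094784 -32.80469846] [ 32.6046017   10.66827646 -39.62770959  94.94366716   7.00942109
  76.84269525  20.83523197] [ 0.71729131 -0.83294985  0.09005721] 3.05
[0.60893203 0.09188579] (array([0.0183, 0.0574, 0.0867]), np.float64(-12.0))
312 [0.60731059 0.09073731 0.09671388]
```

View pics/w1.png

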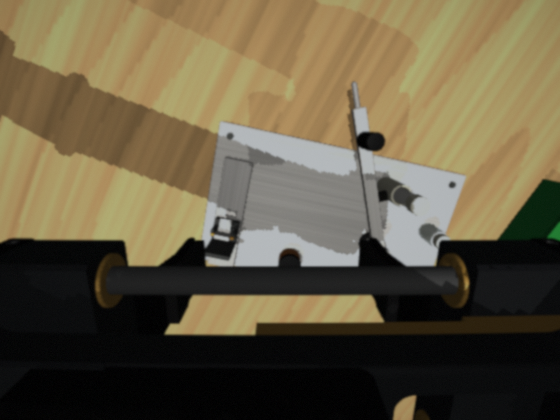

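```bash
python3 - <<'E'
from h import *
m=camera_model('wrist');p,D=read_camera('wrist');W=world(m,D);Z=W[...,2]
r=np.radians(YAW);Rz=np.array([[np.cos(r),-np.sin(r)],[np.sin(r),np.cos(r)]])
Q=(W[...,:2]-PIV)@Rz
B=(abs(Q[...,0]+.184)<.02)&(abs(Q[...,1])<.08)
for nm,k in [('knob',(Z>.092)&(Z<.101)&(np.hypot(Q[...,0]+.055,Q[...,1]-.123)<.02)),('wall',B&(Z>.066)&(Z<.078)),('tooth',B&(Z>.049)&(Z<.057)),('pad',B&(Z>.037)&(Z<.043)),('rail',B&(Z>.014)&(Z<.022)),
 ('bar',(abs(Z-.055)<.003)&(np.hypot(Q[...,0],Q[...,1])<.17)&(np.hypot(Q[...,0],Q[...,1])>.1)&(Q[...,1]>.07))]:
    print(nm,k.sum(),np.round(1e3*np.median(Q[k],0),1),np.round(1e3*np.percentile(Q[k],[2,98],axis=0),1).tolist(),np.round(np.median(Z[k]),4))
k=(abs(Z-.055)<.003)&(np.hypot(Q[...,0],Q[...,1])<.17)&(np.hypot(Q[...,0],Q[...,1])>.03)&(Q[...,1]>.03)&(Q[...,0]<-.02)
q=Q[k].astype(np.float32);l=cv2.fitLine(q,cv2.DIST_HUBER,0,.01,.01).ravel();print('bar dir',np.degrees(np.arctan2(l[1],l[0])),l[2:]*1e3)
E
```

```text
knob 298 [-56.8 122.7] [[-64.4, 114.8], [-48.8, 130.6]] 0.097
wall 106 [-180.5  -30.1] [[-189.7, -33.7], [-171.0, -28.9]] 0.0715
tooth 162 [-184.2  -18. ] [[-197.2, -30.2], [-171.1, -14.1]] 0.053
pad 248 [-185.2  -10.6] [[-197.0, -29.8], [-171.2, 1.4]] 0.0398
rail 1794 [-184.5   30.3] [[-201.8, -51.2], [-168.9, 68.1]] 0.0161
bar 653 [-58.1 130.2] [[-73.2, 91.0], [-39.2, 152.4]] 0.055
bar dir -66.768135 [-48.143578 103.680534]
```

{"fn": "step_arm", "kwargs": {
  "deltas": [
    [1, 0.006, 0.019, 0.029, -4],
    [1, 0.012, 0.038, 0.058, -8],
    [1, 0.018, 0.057, 0.087, -12],
    [1, 0.018, 0.057, 0.087, -12]
  ]
}}

```text
time_s: 3.65
tool_pos: [0.6087, 0.0931, 0.1992]
tool_rot: [80.9, 89.9, 121.9]
force: [0.2, -0.1, -0.4]
grip_width: 0.087
```

{"fn": "step_arm", "kwargs": {
  "deltas": [
    [1, 0.04, -0.001, -0.0015, 0],
    [1, 0.08, -0.001, -0.0015, 0],
    [1, 0.105, -0.001, -0.0015, 0],
    [1, 0.118, -0.001, -0.0015, 0],
    [1, 0.118, -0.001, -0.0015, 0],
    [1, 0.118, -0.001, -0.0015, 0]
  ]
}}

```text
time_s: 4.4
tool_pos: [0.6095, 0.0883, 0.0833]
tool_rot: [-42.6, 89.9, -1.9]
force: [0.1, -0.2, 0.7]
grip_width: 0.0868
```

{"fn": "step_arm", "kwargs": {
  "deltas": [
    [-0.5, 0, 0, 0, 0],
    [-0.5, 0, 0, 0, 0],
    [-1, 0, 0, 0, 0],
    [-1, 0, 0, 0, 0],
    [-1, 0, 0, 0, 0],
    [-1, 0, 0, 0, 0],
    [-1, 0, 0, 0, 0],
    [-1, 0, 0, 0, 0]
  ],
  "newtons": 12
}}

```text
time_s: 5.4
tool_pos: [0.6097, 0.0893, 0.0823]
tool_rot: [-12.9, 89.8, 27.9]
force: [3.9, 2.7, -2.1]
grip_width: 0.0172
```

```bash
python3 - <<'E'
from h import *
o=monitor.get_obs();M=rot(o['tool_rot']);print(o['tool_pos'],np.round(M,3).tolist(),o['qpos'],o['force'],M.T@o['force'],o['grip_width'])
E
```

```text
[0.60974438 0.08925176 0.08230626] [[0.003, -0.653, 0.758], [0.002, 0.758, 0.653], [-1.0, -0.001, 0.003]] [ 22.02449372  25.2325273  -40.94608401  96.16639229  17.88878406
  65.14932798  16.97301477] [ 3.93786319  2.69132494 -2.05383438] [ 2.06931281 -0.52985767  4.73343717] 0.017205508277141842
```

{"fn": "step_arm", "kwargs": {
  "deltas": [
    [-1, 0, 0, 0, 0],
    [-1, 0, 0, 0, 0],
    [-1, -0.0003, 0, -0.009, -4],
    [-1, -0.0013, -0.0013, -0.0184, -8],
    [-1, -0.001, -0.003, -0.0275, -12],
    [-1, -0.001, -0.005, -0.0365, -16],
    [-1, -0.001, -0.008, -0.0453, -20],
    [-1, -0.001, -0.008, -0.0453, -20]
  ],
  "newtons": 40
}}

```text
time_s: 6.4
tool_pos: [0.5805, 0.0531, 0.0833]
tool_rot: [-33.8, 89.8, 26.9]
force: [6.6, 3.4, -3.5]
grip_width: 0.0162
```

```bash
cat >> h.py <<'E'
def st():
    o=monitor.get_obs();M=rot(o['tool_rot']);v=o['tool_pos'][:2]-PIV
    print('t',round(o['time_s'],2),'pos',np.round(o['tool_pos'],4),'R',round(np.hypot(*v),4),'swing',round((np.degrees(np.arctan2(v[1],v[0]))-131)%360,2),
     'zang',round(np.degrees(np.arctan2(M[1,2],M[0,2])),1),'Ftool',np.round(M.T@o['force'],1),'w',round(o['grip_width'],4),'q',np.round(o['qpos'],0))
E
python3 -c "
from h import *
st()"
```

```text
t 6.4 pos [0.5805 0.0531 0.0833] R 0.1329 swing 20.68 zang 60.7 Ftool [ 3.5 -4.   6.2] w 0.0162 q [ 30.  22. -45. 101.  17.  64.  40.]
```

{"fn": "step_arm", "kwargs": {
  "deltas": [
    [-1, 0, -0.0005, -0.0092, -4],
    [-1, 0, -0.0015, -0.0184, -8],
    [-1, 0, -0.0034, -0.0275, -12],
    [-1, 0, -0.0056, -0.0365, -16],
    [-1, 0, -0.0085, -0.0453, -20],
    [-1, 0, -0.012, -0.0539, -24],
    [-1, 0, -0.016, -0.0622, -28],
    [-1, 0, -0.0206, -0.0702, -32],
    [-1, 0, -0.0206, -0.0702, -32]
  ]
}}

```text
time_s: 7.52
tool_pos: [0.5642, -0.0158, 0.0833]
tool_rot: [-31.4, 89.7, 61.3]
force: [5.7, 7.2, -1.6]
grip_width: 0.0166
```

```bash
python3 - <<'E'
from h import *
st()
m=camera_model('scene');p,D=read_camera('scene');W=world(m,D);Z=W[...,2]
r=np.radians(YAW);Rz=np.array([[np.cos(r),-np.sin(r)],[np.sin(r),np.cos(r)]])
save('s2.png',cv2.resize(p[140:290,170:370],None,fx=4,fy=4,interpolation=cv2.INTER_CUBIC))
E
```

```text
t 7.53 pos [ 0.5642 -0.0158  0.0833] R 0.1334 swing 51.48 zang 92.7 Ftool [ 1.7 -6.   6.9] w 0.0166 q [ 42.  21. -51. 103.  18.  64.  78.]
```

View pics/s2.png

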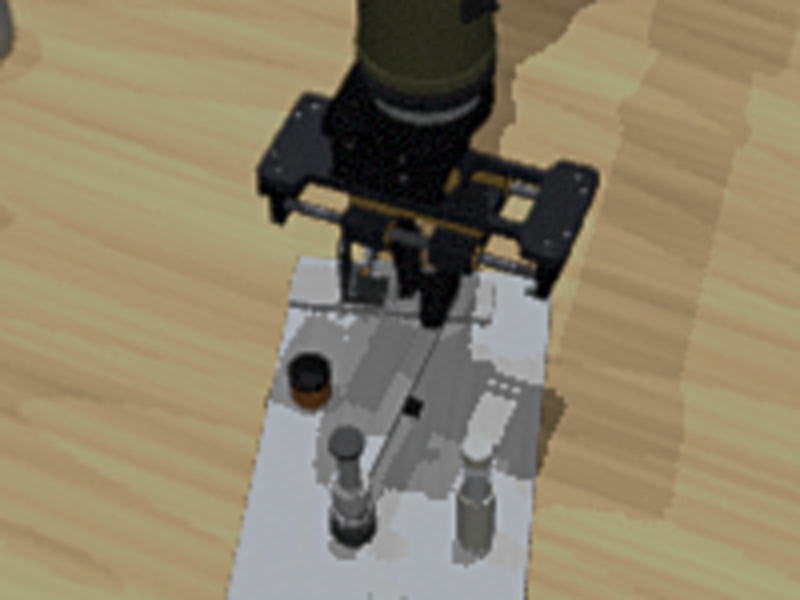

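{"fn": "step_arm", "kwargs": {
  "deltas": [
    [-1, -0.004, -0.0005, 0, 0],
    [-1, -0.008, -0.001, 0, 0],
    [-1, -0.012, -0.001, 0, 0],
    [-1, -0.016, -0.001, 0, 0],
    [-1, -0.016, -0.001, 0, 0],
    [-1, -0.016, -0.001, 0, 0]
  ]
}}

```text
time_s: 8.32
tool_pos: [0.5643, -0.0149, 0.099]
tool_rot: [-13.7, 89.7, 79.0]
force: [4.0, 7.2, -3.0]
grip_width: 0.0164
```

```bash
cat >> h.py <<'E'
def look(n=None):
    st();r=np.radians(YAW);Rz=np.array([[np.cos(r),-np.sin(r)],[np.sin(r),np.cos(r)]])
    for c in ['scene','wrist']:
        m=camera_model(c);p,D=read_camera(c);W=world(m,D);Z=W[...,2];Q=(W[...,:2]-PIV)@Rz
        if n and c=='wrist': save(n,p)
        rr=np.hypot(Q[...,0],Q[...,1]);an=np.degrees(np.arctan2(Q[...,1],Q[...,0]))%360
        s=(an>140)&(an<200)
        if c=='scene':
            k=s&(rr>.03)&(rr<.11)&(Z>.05)&(Z<.085)
            print('bar',k.sum(),'ang',np.round(np.percentile(an[k],[10,50,90]),1),'z',np.round(np.percentile(Z[k],[10,50,90]),4))
        k=s&(rr>.172)&(rr<.2)&(Z>.03)&(Z<.08)
        for lo,hi in [(.037,.043),(.046,.0515),(.0515,.056),(.056,.07),(.07,.075)]:
            j=k&(Z>lo)&(Z<hi)
            if j.sum()>3: print(c,lo,j.sum(),'x',np.round(1e3*np.percentile(Q[j][:,0],[5,50,95]),1),'y',np.round(1e3*np.percentile(Q[j][:,1],[5,50,95]),1),'z',np.round(np.median(Z[j])*1e3,1))
E
python3 -c "
from h import *
look('w2.png')"
```

```text
t 8.32 pos [ 0.5643 -0.0149  0.099 ] R 0.1333 swing 51.11 zang 92.8 Ftool [ 3.  -4.3  7. ] w 0.0164 q [ 42.  20. -51. 102.  17.  65.  79.]
bar 185 ang [155.  163.2 169.1] z [0.0691 0.0717 0.0738]
scene 0.037 30 x [-195.2 -185.1 -177.1] y [-22.   -6.8   1.2] z 39.7
scene 0.046 7 x [-184.6 -174.7 -171.4] y [-28.5 -18.  -14.2] z 49.6
scene 0.0515 15 x [-191.2 -182.9 -171.8] y [-30.4 -17.3 -13.9] z 53.6
scene 0.056 13 x [-193.8 -176.1 -169.3] y [-33.4 -28.9 -28.3] z 64.7
scene 0.07 11 x [-189.  -180.7 -170.7] y [-33.1 -31.2 -29.3] z 71.5
wrist 0.037 592 x [-193.7 -185.5 -175.2] y [-29.2  -9.4   0.7] z 39.6
wrist 0.046 253 x [-198.2 -185.1 -172.7] y [-29.3 -16.9 -13.6] z 48.8
wrist 0.0515 289 x [-194.5 -185.3 -175.1] y [-29.3 -17.8 -14.6] z 53.6
wrist 0.056 662 x [-195.1 -180.8 -168.5] y [-29.4  42.5  50.9] z 65.3
wrist 0.07 360 x [-196.3 -184.3 -172. ] y [-33.5 -30.9 -28.9] z 71.9
```

View pics/w2.png

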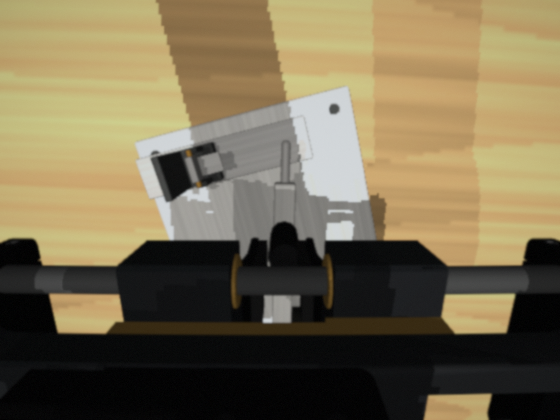

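{"fn": "step_arm", "kwargs": {
  "deltas": [
    [-1, 0, -0.0002, -0.007, -3],
    [-1, 0, -0.0007, -0.0139, -6],
    [-1, 0, -0.0016, -0.0208, -9],
    [-1, 0, -0.0029, -0.0277, -12],
    [-1, 0, -0.0045, -0.0345, -15],
    [-1, 0, -0.0045, -0.0345, -15],
    [-1, 0, -0.0045, -0.0345, -15]
  ]
}}

```text
time_s: 9.3
tool_pos: [0.5697, -0.0481, 0.0985]
tool_rot: [-7.7, 89.6, 100.1]
force: [2.1, 9.0, -3.3]
grip_width: 0.0162
```

```bash
cat >> h.py <<'E'
def pin(zt,n=None):
    "zt: expected pin top height"
    st();r=np.radians(YAW);Rz=np.array([[np.cos(r),-np.sin(r)],[np.sin(r),np.cos(r)]])
    m=camera_model('wrist');p,D=read_camera('wrist');W=world(m,D);Z=W[...,2];Q=(W[...,:2]-PIV)@Rz
    if n: save(n,p[80:220,100:380].repeat(2,0).repeat(2,1))
    rr=np.hypot(Q[...,0],Q[...,1]);an=np.degrees(np.arctan2(Q[...,1],Q[...,0]))%360
    s=(an>150)&(an<195)&(rr>.174)&(rr<.195)
    f=lambda j:(j.sum(),'y',np.round(1e3*np.percentile(Q[j][:,1],[3,50,97]),1),'z',np.round(np.percentile(Z[j],[50,97])*1e3,1)) if j.sum()>3 else 0
    j=s&(abs(Z-zt)<.005)&(Q[...,1]>-.0275)
    print('pin',f(j),'ang',np.round(np.percentile(an[j],[3,50,97]),2) if j.sum()>3 else '')
    print('tooth',f(s&(abs(Z-.0535)<.0015)&(abs(Q[...,1]+.017)<.007)),'wall',f(s&(abs(Z-.072)<.0015)))
E
python3 -c "
from h import *
pin(.065)"
```

```text
t 9.3 pos [ 0.5697 -0.0481  0.0985] R 0.1334 swing 65.57 zang 107.8 Ftool [ 3.4 -4.7  7.9] w 0.0162 q [ 47.  22. -53. 101.  19.  66.  96.]
pin (np.int64(302), 'y', array([-1. ,  1.9,  4.7]), 'z', array([65.2, 66.6])) ang [178.55 179.42 180.34]
tooth (np.int64(179), 'y', array([-18.8, -16.7, -14.7]), 'z', array([53.6, 54.6])) wall (np.int64(272), 'y', array([-34.2, -31.7, -29.4]), 'z', array([72. , 73.2]))
```

{"fn": "step_arm", "kwargs": {
  "deltas": [
    [-1, 0, -0.0001, -0.0035, -1.5],
    [-1, 0, -0.0004, -0.007, -3],
    [-1, 0, -0.0008, -0.0105, -4.5],
    [-1, 0, -0.001, -0.014, -6],
    [-1, 0, -0.001, -0.014, -6],
    [-1, 0, -0.001, -0.014, -6]
  ]
}}

```text
time_s: 10.1
tool_pos: [0.5742, -0.0607, 0.0982]
tool_rot: [-1.5, 89.6, 112.4]
force: [1.8, 8.7, -3.2]
grip_width: 0.016
```

```bash
python3 -c "
from h import *
pin(.065)"
```

```text
t 10.1 pos [ 0.5742 -0.0607  0.0982] R 0.1333 swing 71.35 zang 113.8 Ftool [ 3.2 -5.2  7.2] w 0.016 q [ 48.  23. -54. 100.  20.  67. 102.]
pin (np.int64(304), 'y', array([-19.7, -16.6, -13.5]), 'z', array([64.9, 66.5])) ang [184.27 185.16 186.  ]
tooth (np.int64(5), 'y', array([-19.4, -19.2, -19.1]), 'z', array([52.8, 53.8])) wall (np.int64(268), 'y', array([-34.2, -31.8, -29.6]), 'z', array([72. , 73.1]))
```

{"fn": "step_arm", "kwargs": {
  "deltas": [
    [-1, 0, 0, -0.002, -0.8],
    [-1, 0, -0.0001, -0.004, -1.6],
    [-1, 0, -0.0001, -0.0054, -2.3],
    [-1, 0, -0.0001, -0.0054, -2.3],
    [-1, 0, -0.0001, -0.0054, -2.3]
  ]
}}

```text
time_s: 10.78
tool_pos: [0.5763, -0.0655, 0.0981]
tool_rot: [-1.1, 89.6, 115.0]
force: [1.7, 8.4, -3.9]
grip_width: 0.0164
```

```bash
python3 -c "
from h import *
pin(.065)"
```

```text
t 10.78 pos [ 0.5763 -0.0655  0.0981] R 0.1333 swing 73.59 zang 116.1 Ftool [ 3.9 -5.2  6.8] w 0.0164 q [ 48.  24. -54. 100.  20.  67. 105.]
pin (np.int64(305), 'y', array([-27. , -23.7, -20.4]), 'z', array([64.9, 66.4])) ang [186.5  187.36 188.22]
tooth (np.int64(187), 'y', array([-19.3, -17. , -14.6]), 'z', array([53.5, 54.6])) wall (np.int64(267), 'y', array([-34.2, -31.9, -29.6]), 'z', array([72. , 73.1]))
```

{"fn": "step_arm", "kwargs": {
  "deltas": [
    [-1, 0, 0, -0.0005, -0.2],
    [-1, 0.003, 0, -0.0005, -0.2],
    [-1, 0.006, 0, -0.0005, -0.2],
    [-1, 0.009, 0, -0.0005, -0.2],
    [-1, 0.011, 0, -0.0005, -0.2],
    [-1, 0.011, 0, -0.0005, -0.2]
  ]
}}

```text
time_s: 11.58
tool_pos: [0.5764, -0.0657, 0.0871]
tool_rot: [-1.0, 89.6, 115.4]
force: [0.9, 9.9, -2.8]
grip_width: 0.0166
```

```bash
python3 -c "
from h import *
pin(.054)"
```

```text
t 11.57 pos [ 0.5764 -0.0657  0.0871] R 0.1333 swing 73.72 zang 116.3 Ftool [ 2.9 -5.2  8.5] w 0.0166 q [ 48.  25. -53. 100.  21.  66. 104.]
pin (np.int64(519), 'y', array([-26.9, -21.8, -14.9]), 'z', array([53.7, 55.1])) ang [184.56 186.85 188.36]
tooth (np.int64(322), 'y', array([-23.7, -18.4, -14.7]), 'z', array([53.6, 54.8])) wall (np.int64(302), 'y', array([-34.2, -31.8, -29.6]), 'z', array([71.9, 73.1]))
```

{"fn": "step_arm", "kwargs": {
  "deltas": [
    [-1, 0.002, 0, 0, 0],
    [-1, 0.0035, 0, 0, 0],
    [-1, 0.0047, 0, 0, 0],
    [-1, 0.0055, 0, 0, 0],
    [-1, 0.0055, 0, 0, 0]
  ]
}}

```text
time_s: 12.25
tool_pos: [0.5764, -0.0658, 0.0817]
tool_rot: [-0.7, 89.6, 115.6]
force: [1.3, 9.9, -1.8]
grip_width: 0.0163
```

```bash
python3 -c "
from h import *
pin(.0485,'w3.png');look()"
```

```text
t 12.25 pos [ 0.5764 -0.0658  0.0817] R 0.1333 swing 73.73 zang 116.3 Ftool [ 1.9 -5.6  8.3] w 0.0163 q [ 48.  25. -53. 101.  21.  65. 104.]
pin (np.int64(472), 'y', array([-27. , -22.6, -14.6]), 'z', array([49.1, 53.4])) ang [184.49 187.05 188.39]
tooth (np.int64(223), 'y', array([-19.2, -16.9, -14.6]), 'z', array([53.5, 54.7])) wall (np.int64(317), 'y', array([-34.2, -31.9, -29.6]), 'z', array([72. , 73.1]))
t 12.3 pos [ 0.5764 -0.0657  0.0818] R 0.1333 swing 73.72 zang 116.3 Ftool [ 2.2 -5.8  7.3] w 0.0163 q [ 48.  25. -53. 101.  21.  65. 104.]
bar 140 ang [180.1 187.  192.2] z [0.0524 0.0548 0.0568]
scene 0.037 18 x [-188.9 -183.4 -177.2] y [-11.6  -2.9   1.7] z 39.8
scene 0.046 7 x [-190.2 -187.1 -183.2] y [-27.9 -24.9 -22.5] z 49.1
scene 0.056 11 x [-196.5 -177.  -169. ] y [-33.  -29.  -28.6] z 68.1
scene 0.07 5 x [-192.5 -173.8 -170.1] y [-33.3 -31.4 -30.2] z 71.3
wrist 0.037 476 x [-192.  -185.7 -179. ] y [-12.9  -6.1   0.7] z 39.6
wrist 0.046 461 x [-197.7 -183.1 -171.9] y [-27.2 -23.5 -15.3] z 48.5
wrist 0.0515 234 x [-193.7 -185.7 -177.5] y [-19.2 -17.  -14.7] z 53.5
wrist 0.07 412 x [-196.  -184.4 -172.2] y [-34.1 -31.9 -29.6] z 72.0
```

View pics/w3.png

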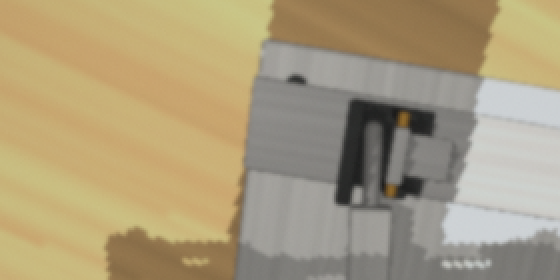

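{"fn": "step_arm", "kwargs": {
  "deltas": [
    [-1, 0.0007, 0, 0, 0],
    [-1, 0.0014, 0, 0, 0],
    [-1, 0.0014, 0, 0, 0],
    [-1, 0.0014, 0, 0, 0]
  ]
}}

```text
time_s: 12.9
tool_pos: [0.5761, -0.066, 0.0808]
tool_rot: [8.9, 89.6, 125.2]
force: [-3.2, 8.7, 2.3]
grip_width: 0.0164
```

```bash
python3 -c "
from h import *
pin(.0475)"
```

```text
t 12.9 pos [ 0.5761 -0.066   0.0808] R 0.1337 swing 73.76 zang 116.3 Ftool [-2.2 -0.9  9.2] w 0.0164 q [ 48.  25. -53. 101.  22.  65. 104.]
pin (np.int64(374), 'y', array([-27.1, -23.7, -14.3]), 'z', array([48.6, 52.2])) ang [184.48 187.36 188.56]
tooth (np.int64(219), 'y', array([-19.3, -16.9, -14.6]), 'z', array([53.6, 54.7])) wall (np.int64(321), 'y', array([-34.2, -31.8, -29.5]), 'z', array([72. , 73.1]))
```

{"fn": "step_arm", "kwargs": {
  "deltas": [
    [-1, 0, 0, 0.0004, 0.2],
    [-1, 0, 0, 0.0008, 0.4],
    [-1, 0, 0, 0.0012, 0.5],
    [-1, 0, 0, 0.0012, 0.5]
  ]
}}

```text
time_s: 13.45
tool_pos: [0.5758, -0.0653, 0.0809]
tool_rot: [8.0, 89.6, 123.8]
force: [-1.9, 8.5, 1.2]
grip_width: 0.0166
```

```bash
python3 -c "
from h import *
pin(.0475)"
```

```text
t 13.45 pos [ 0.5758 -0.0653  0.0809] R 0.1337 swing 73.41 zang 115.8 Ftool [-1.1 -2.   8.5] w 0.0166 q [ 48.  25. -53. 101.  21.  65. 104.]
pin (np.int64(375), 'y', array([-26.6, -22.9, -14.3]), 'z', array([48.4, 51.8])) ang [184.53 187.12 188.21]
tooth (np.int64(223), 'y', array([-19.3, -17. , -14.7]), 'z', array([53.5, 54.6])) wall (np.int64(316), 'y', array([-34.2, -31.9, -29.5]), 'z', array([71.9, 73.2]))
```

{"fn": "step_arm", "kwargs": {
  "deltas": [
    [-1, 0.0003, 0, 0.0003, 0.1],
    [-1, 0.0004, 0, 0.0006, 0.2],
    [-1, 0.0004, 0, 0.001, 0.4],
    [-1, 0.0004, 0, 0.001, 0.4]
  ]
}}

```text
time_s: 14.0
tool_pos: [0.5753, -0.0645, 0.0807]
tool_rot: [11.2, 89.6, 126.6]
force: [-1.7, 7.8, 1.7]
grip_width: 0.0162
```

```bash
python3 -c "
from h import *
pin(.0475)"
```

```text
t 14.0 pos [ 0.5753 -0.0645  0.0807] R 0.1338 swing 73.04 zang 115.4 Ftool [-1.7 -1.8  7.7] w 0.0162 q [ 48.  25. -53. 101.  21.  65. 103.]
pin (np.int64(361), 'y', array([-25.4, -21.8, -14.4]), 'z', array([48.6, 51.7])) ang [184.74 186.8  187.83]
tooth (np.int64(224), 'y', array([-19.3, -17. , -14.6]), 'z', array([53.6, 54.7])) wall (np.int64(318), 'y', array([-34.2, -31.9, -29.6]), 'z', array([72. , 73.1]))
```

{"fn": "step_arm", "kwargs": {
  "deltas": [
    [-1, 0, 0, 0.0003, 0.1],
    [-1, 0, 0, 0.0006, 0.2],
    [-1, 0, 0, 0.0008, 0.3],
    [-1, 0, 0, 0.0008, 0.3]
  ]
}}

```text
time_s: 14.55
tool_pos: [0.5752, -0.0643, 0.0807]
tool_rot: [10.3, 89.7, 125.4]
force: [-1.9, 6.7, 2.5]
grip_width: 0.0162
```

```bash
python3 -c "
from h import *
pin(.0475)"
```

```text
t 14.55 pos [ 0.5752 -0.0643  0.0807] R 0.1338 swing 72.95 zang 115.1 Ftool [-2.5 -1.1  6.9] w 0.0162 q [ 47.  25. -53. 101.  21.  65. 103.]
pin (np.int64(355), 'y', array([-25.3, -21.6, -14.3]), 'z', array([48.5, 52.2])) ang [184.45 186.72 187.7 ]
tooth (np.int64(218), 'y', array([-19.3, -17. , -14.6]), 'z', array([53.5, 54.8])) wall (np.int64(325), 'y', array([-34.2, -31.8, -29.5]), 'z', array([72. , 73.1]))
```

{"fn": "step_arm", "kwargs": {
  "deltas": [
    [-1, 0, 0, 0.0004, 0.1],
    [-1, 0, 0, 0.0008, 0.1],
    [-1, 0, 0, 0.0012, 0.1],
    [-1, 0, 0, 0.0012, 0.1]
  ]
}}

```text
time_s: 15.1
tool_pos: [0.5751, -0.0642, 0.0807]
tool_rot: [8.2, 89.8, 123.2]
force: [0.3, 6.2, 1.9]
grip_width: 0.0162
```

```bash
python3 -c "
from h import *
pin(.0475)"
```

```text
t 15.1 pos [ 0.5751 -0.0642  0.0807] R 0.1338 swing 72.87 zang 115.0 Ftool [-1.9 -2.9  5.5] w 0.0162 q [ 47.  25. -53. 101.  21.  65. 103.]
pin (np.int64(349), 'y', array([-25.1, -21.6, -14.2]), 'z', array([48.5, 52.1])) ang [184.57 186.74 187.73]
tooth (np.int64(221), 'y', array([-19.3, -16.9, -14.6]), 'z', array([53.5, 54.6])) wall (np.int64(314), 'y', array([-34.2, -31.9, -29.6]), 'z', array([72. , 73.2]))
```

{"fn": "step_arm", "kwargs": {
  "deltas": [
    [-1, 0, 0, 0.0006, 0],
    [-1, 0, 0, 0.0012, 0],
    [-1, 0, 0, 0.0018, 0],
    [-1, 0, 0, 0.0024, 0],
    [-1, 0, 0, 0.0024, 0],
    [-1, 0, 0, 0.0024, 0]
  ]
}}

```text
time_s: 15.9
tool_pos: [0.5751, -0.0641, 0.0808]
tool_rot: [-21.7, 89.9, 93.2]
force: [0.9, 5.6, 0.8]
grip_width: 0.0163
```

```bash
python3 -c "
from h import *
pin(.0475)"
```

```text
t 15.9 pos [ 0.5751 -0.0641  0.0808] R 0.1338 swing 72.82 zang 114.9 Ftool [-0.8 -3.2  4.7] w 0.0163 q [ 47.  25. -53. 101.  21.  65. 103.]
pin (np.int64(339), 'y', array([-25.1, -21.7, -13.9]), 'z', array([48.6, 51.1])) ang [184.58 186.76 187.77]
tooth (np.int64(222), 'y', array([-19.3, -16.9, -14.6]), 'z', array([53.5, 54.6])) wall (np.int64(313), 'y', array([-34.1, -31.8, -29.6]), 'z', array([72. , 73.2]))
```

{"fn": "step_arm", "kwargs": {
  "deltas": [
    [-1, 0.0003, 0, 0.0008, 0],
    [-1, 0.0006, 0, 0.0016, 0],
    [-1, 0.0006, 0, 0.0024, 0],
    [-1, 0.0006, 0, 0.003, 0],
    [-1, 0.0006, 0, 0.003, 0],
    [-1, 0.0006, 0, 0.003, 0]
  ]
}}

```text
time_s: 16.7
tool_pos: [0.5748, -0.0636, 0.0806]
tool_rot: [-151.3, 89.9, -36.5]
force: [3.6, -0.6, 5.4]
grip_width: 0.0161
```

```bash
python3 -c "
from h import *
pin(.0475)"
```

```text
t 16.7 pos [ 0.5748 -0.0636  0.0806] R 0.1339 swing 72.59 zang 114.9 Ftool [-5.4 -3.  -2. ] w 0.0161 q [ 47.  24. -53. 101.  22.  65. 102.]
pin (np.int64(349), 'y', array([-25.2, -21.5, -14.2]), 'z', array([48.5, 52.3])) ang [184.56 186.68 187.66]
tooth (np.int64(220), 'y', array([-19.3, -16.9, -14.6]), 'z', array([53.4, 54.5])) wall (np.int64(328), 'y', array([-34.2, -31.9, -29.5]), 'z', array([72. , 73.2]))
```

{"fn": "step_arm", "kwargs": {
  "deltas": [
    [-1, -0.0003, 0, -0.0006, 0],
    [-1, -0.0003, 0, -0.0006, 0],
    [-1, -0.0003, 0, -0.0006, 0]
  ],
  "newtons": 10
}}

```text
time_s: 17.12
tool_pos: [0.5744, -0.0637, 0.0803]
tool_rot: [-170.9, 89.9, -56.0]
force: [4.9, -1.2, 2.4]
grip_width: 0.0174
```

```bash
python3 -c "
from h import *
pin(.0475)"
```

```text
t 17.12 pos [ 0.5744 -0.0637  0.0803] R 0.1343 swing 72.56 zang 114.9 Ftool [-2.4 -3.9 -3.2] w 0.0174 q [ 47.  25. -53. 101.  22.  65. 102.]
pin (np.int64(344), 'y', array([-25.1, -21.5, -14.1]), 'z', array([48.6, 52.1])) ang [184.41 186.67 187.63]
tooth (np.int64(229), 'y', array([-19.3, -16.9, -14.6]), 'z', array([53.5, 54.7])) wall (np.int64(321), 'y', array([-34.1, -31.8, -29.5]), 'z', array([72. , 73.1]))
```

Pin is held by the tooth and fully down, with a small residual forward push. I'll trim that a little, then open.

{"fn": "step_arm", "kwargs": {
  "deltas": [
    [-1, 0, 0, -0.001, 0],
    [-1, 0, 0, -0.001, 0],
    [-0.8, 0, 0, -0.001, 0],
    [-0.6, 0, 0, -0.001, 0],
    [-0.4, 0, 0, -0.001, 0],
    [-0.2, 0, 0, -0.001, 0],
    [-0.2, 0, 0, -0.001, 0],
    [-0.2, 0, 0, -0.001, 0]
  ]
}}

```text
time_s: 18.18
tool_pos: [0.5739, -0.0639, 0.08]
tool_rot: [66.3, 89.9, -178.8]
force: [0.6, 0.7, 0.9]
grip_width: 0.0342
```

```bash
python3 -c "
from h import *
pin(.0475,'w4.png')"
```

```text
t 18.18 pos [ 0.5739 -0.0639  0.08  ] R 0.1348 swing 72.58 zang 114.9 Ftool [-0.9 -0.8  0.4] w 0.0342 q [ 47.  25. -53. 101.  22.  65. 102.]
pin (np.int64(343), 'y', array([-25.1, -21.5, -14.2]), 'z', array([48.6, 52.2])) ang [184.5  186.68 187.63]
tooth (np.int64(227), 'y', array([-19.3, -16.9, -14.6]), 'z', array([53.5, 54.6])) wall (np.int64(319), 'y', array([-34.2, -31.8, -29.5]), 'z', array([72. , 73.2]))
```

View pics/w4.png

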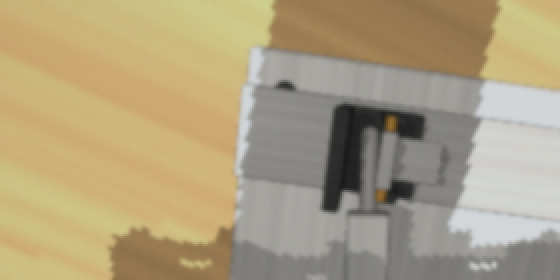

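The fingers are clear (34 mm opening). The pin at (370,165) rests against the upright tooth at (388,160), and the force on the tool is near zero. I'll withdraw straight up.

{"fn": "step_arm", "kwargs": {
  "deltas": [
    [-0.2, -0.01, 0, 0, 0],
    [-0.2, -0.025, 0, 0, 0],
    [-0.2, -0.05, 0, 0, 0],
    [-0.2, -0.08, 0, 0, 0],
    [-0.2, -0.12, 0, 0, 0],
    [-0.2, -0.12, 0, 0, 0],
    [-0.2, -0.12, 0, 0, 0],
    [-0.2, -0.12, 0, 0, 0]
  ]
}}

```text
time_s: 19.23
tool_pos: [0.5738, -0.064, 0.1995]
tool_rot: [61.7, 89.9, 176.6]
force: [-1.1, -0.6, -0.4]
grip_width: 0.0346
```

```bash
python3 - <<'E'
from h import *
pin(.0475);look()
p,D=read_camera('scene');W=world(camera_model('scene'),D)
d=np.load('scene0.npz');W0=world(camera_model('scene'),d['D'])
for t in ['tube','jar','vial','tipbox','beaker','flask','tuberack','pipette']:
    for r in regions_of('scene',t)[:1]: print(t,round(r['p'],2),np.round(r['pixel']),np.round(np.median(W[r['pixels']&(D>0)],0),3))
save('s3.png',cv2.resize(p[140:290,170:370],None,fx=4,fy=4,interpolation=cv2.INTER_CUBIC))
E
```

```text
t 19.23 pos [ 0.5738 -0.064   0.1995] R 0.1349 swing 72.58 zang 114.9 Ftool [ 0.4  1.3 -0.1] w 0.0346 q [ 51.  18. -56.  94.  15.  77. 107.]
pin (np.int64(135), 'y', array([-24.9, -21.7, -14.6]), 'z', array([48.4, 51.2])) ang [184.78 186.81 187.81]
tooth (np.int64(85), 'y', array([-19.3, -17.1, -14.8]), 'z', array([53.6, 54.6])) wall (np.int64(118), 'y', array([-34.2, -31.9, -29.6]), 'z', array([72.2, 73.1]))
t 19.27 pos [ 0.5738 -0.0639  0.1994] R 0.1349 swing 72.55 zang 114.9 Ftool [0.9 0.3 0.4] w 0.0349 q [ 51.  18. -56.  94.  15.  77. 107.]
bar 136 ang [180.3 186.2 190.8] z [0.0529 0.0548 0.0567]
scene 0.037 29 x [-192.3 -183.  -176.7] y [-13.5  -6.    1.9] z 40.1
scene 0.046 9 x [-193.6 -187.5 -181. ] y [-26.1 -20.7 -13.3] z 49.4
scene 0.0515 12 x [-191.3 -185.2 -171.9] y [-29.7 -16.7 -13.9] z 53.2
scene 0.056 15 x [-194.6 -177.  -169.6] y [-31.5 -28.8 -24.6] z 63.6
scene 0.07 12 x [-194.9 -182.2 -171.8] y [-33.1 -31.1 -28.5] z 72.4
wrist 0.037 205 x [-191.9 -185.5 -179. ] y [-13.3  -6.4   0.7] z 39.6
wrist 0.046 172 x [-197.7 -184.2 -172.2] y [-24.6 -21.3 -15.5] z 48.3
wrist 0.0515 92 x [-193.5 -185.7 -177.9] y [-19.4 -17.2 -14.9] z 53.4
wrist 0.056 7 x [-194.9 -188.2 -174. ] y [-34.4 -29.5 -29.5] z 66.7
wrist 0.07 151 x [-196.5 -184.3 -172.2] y [-34.2 -32.  -29.7] z 71.9
tube 0.58 [289. 257.] [0.68  0.063 0.101]
jar 0.18 [130. 183.] [ 0.614 -0.439  0.063]
vial 0.42 [264. 292.] [0.759 0.041 0.033]
tipbox 0.87 [472. 269.] [0.529 0.468 0.073]
beaker 0.59 [450. 309.] [0.631 0.438 0.054]
flask 0.95 [157. 138.] [ 0.428 -0.465  0.082]
tuberack 0.71 [132. 183.] [ 0.614 -0.44   0.063]
pipette 0.86 [462. 207.] [0.288 0.436 0.017]
```

View pics/s3.png

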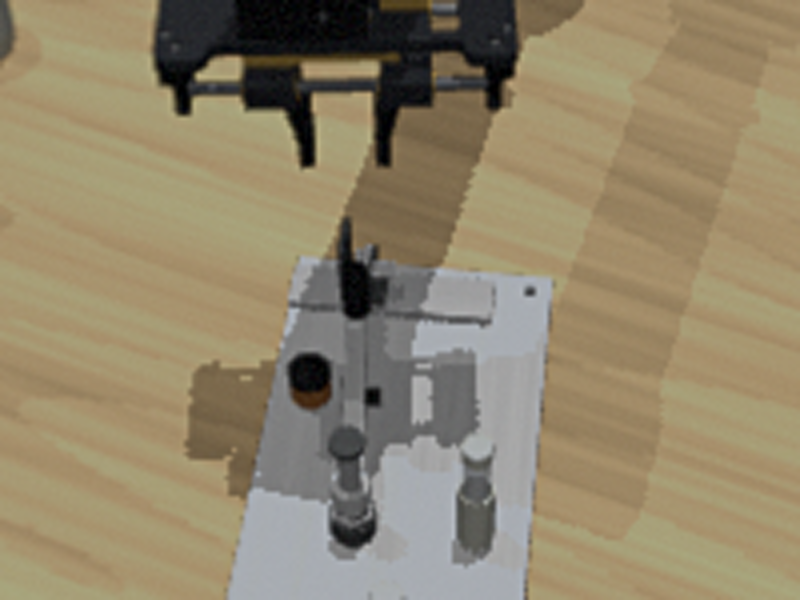

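The arm is hooked and the knob stands at (355,285). Gripper is clear above it, the tube is in its cup at (478,490) and the jar is in place at (310,378). Handing in.

```bash
python3 -c "
from h import *
env.sign_off();st()"
```

```text
the job is handed in; nothing more can be done
the job is handed in; nothing more can be done
```

The tapper is set and the job is handed in; signing off gave no verdict. I gripped the knob, drew the arm back to about 51°, and lifted it 16 mm. I then carried the pin over the tooth, lowered it to the solid stop, and eased it forward until the tooth held it. After that I opened the fingers and withdrew straight up.

**Last checks, about 19 s in (limit 72 s):**
- **Swing:** about 72.6° (1.27 rad), inside the 1.00–1.345 range. The pin did not move when the fingers opened or as the gripper rose.
- **Pin height:** its top is at about 48.5 mm, so its axis is at about 45.5–46 mm, fully down (limit 48 mm).
- **Tooth:** its top is unmoved and looks upright. I had no direct reading of its tilt.
- **Robot:** it touches nothing, with force near zero.
- **Bystanders:** the vial, tip box, beaker, flask, tube rack and pipette measured within about 6 mm of where they started.

**What disagreed:**
- **Tube and jar:** the position check gave nothing usable. The first picture had no good reading for the tube (the network picked the vial), and at the end the jar was mistaken for the tube rack. I judged both in place from the final picture only.
- **Forward push:** while easing forward I briefly pushed about 2–3 N past neutral. That puts roughly 9 N on the tooth by my estimate, under the 15 N limit.

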